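# Stand the long gas cylinder up against the bench stop

## Robot

A 6-joint arm with a two-finger parallel gripper is mounted at the origin on a cart in front of the work surface, level with it; the furniture and walls round the work are solid. World frame = base frame: x ahead of the robot, y to its left, z up, the work surface at z = 0. Lengths are in mm, angles in rad, forces in N, time in s.
With the tool pointing down it reaches from about 275 to 750 mm from the base axis. Payload 10.2 kg.
Tool frame: the origin (TCP) lies between the finger pads; the fingertips stand 11 mm ahead of it and the grasp point (between the pads) lies 8 mm behind it (ctrl.nose_length is the distance from the TCP to the fingertips, in mm); x points along the fingers, y is the direction in which the jaws open and shut, and the axes are right-handed (so a half turn about x gives the same grasp; the last joint's range is limited). The gripper opens to 85 mm and grips with 20 to 120 N. Pads are 22 mm wide; open, the fingers measure 114 mm over their backs; the gripper's body (76 mm by 85 mm) begins 54 mm behind the grasp point. The pads swing forward as they close: fully open they stand 13 mm farther back than shut.
Start: joints at [0.989, 0.313, 1.498, -0, 1.331, -0.223], TCP at [184.367, 491.569, 211.194] pointing down, gripper open.
Joint ranges: [-2.94, 2.94], [-0.97, 2.17], [0.19, 2.56], [-1.23, 4.37], [0.02, 3.11], [-2.88, 2.88]. Speed limits (rad/s): [2.39, 2.39, 3.01, 3.14, 3.14, 3.14].

## Interface

Orientations are given as a unit quaternion [w, x, y, z].
In Python, from rig import ctrl, capture, ticket gives the robot as it stands.
- The arm moves only by the tool step_arm, never from a script. Its argument "commands" is a list of rows, each a list of 2 entries, a list of its own where there are three numbers: the shift along the world's x, y, z normalised to -1 to 1, where 1 is 0.04 m, then the turn about the world's z normalised to -1 to 1, where 1 is 180 degrees. A call has 1 to 5 rows; each row shifts and turns the commanded pose from where the row before left it; what a row does not reach is not made up. A row lasts 1/10 s, in which the tool goes at most 50 mm and 8.59 degrees, less where a joint would pass 70% of its speed; a pose out of reach is approached as far as the arm can. A call with a number of a shift or a turn outside -1 to 1 is refused whole. A call with a gripper value outside its range is refused whole. "gripper" is the closure, from -1 (fully open) to 1 (shut), so that 0 is half open, set as the call begins (left out, the last holds). The fingers move at their own pace and stop on an object; "force" is the grip in N (left out, the last holds). Time passes only in rows, so rows that do not move let the fingers close. It gives the time, the measured TCP pose, the force and the opening at its end, in the units of the state.
- ctrl.sense(): the state, without advancing time (a new reading comes with each control period).
- capture(name): name is "side" or "top"; returns a dict with "image" (400x640x3 uint8, blue, green, red), "fov_y" (degrees; the focal length in pixels is half the picture's height over the tangent of half this angle, whatever the lens; pixels are square), "cx", "cy" (the principal point, pixels), "k1" (the pictures are not rectified: a ray, as slopes to the right and down, at radius r is drawn at 1 + k1 r^2 times it, then the intrinsics apply), "origin" and "orientation" of the camera in the world. Camera axes: x right, y down, z forward; pixel columns grow to the right and rows downward; lengths in mm; the calibration is good to about 2 mm. A picture is of the moment at which its call begins. There is no depth.
- ticket.finish_job(): hands the job in, once; it reports no verdict.
The state is a dict: "time_s": time; "joints": joint angles; "dq": joint speeds; "tau": joint torques, N m; "eef_pos": TCP position; "ee_rot": TCP orientation; "force": force on the tool from outside, world axes, zero at the start; "wrist_torque": the same for the moment, N m; "grip_width": opening from 0.0 (shut) to 1.0 (fully open).
Only numpy, scipy, OpenCV 4.12 (cv2) and the standard library are available. Lean on these libraries where they do the work, as an engineer would, in place of code of your own. Each camera call takes 0.05 s, during which the arm holds its last target.

## Task

Two small gas cylinders lie on the worktop with their rubber feet towards the upright aluminium bench stop. Take the longer one by the steel ball at its head, push it along the worktop until its foot butts against the stop, then lift the ball end, keeping the foot down on the worktop and at the stop (do not hoist the cylinder into the air), until it stands upright on its foot beside the stop, and let go. Leave the shorter cylinder lying where it is.

Things in the scene. Friction and masses are not known exactly. Their poses are not given: they have to be found in the camera images.
- long_cylinder_ball (a point): centre of the 36 mm steel ball at the head of the longer gas cylinder, 160 mm from its foot's end face: grip it here, a finger on each side of the axis, and the cylinder pivots between the pads. A nipple (12 mm) ends 26 mm past the ball's centre; the neck behind is 16 mm thick. x axis along the cylinder from foot to head. While it lies the axis is 25 mm above the worktop
- long_cylinder_foot (a point): centre of the flat end face of the longer cylinder's rubber foot. Aluminium bottle, 44 mm diameter, 0.3 to 0.5 kg, slides at up to 7 N; lies on two eight-sided rubber rings 50 mm across flats (foot and shoulder), so does not roll. x axis from foot to head: level lying, up when standing. Starts 20 to 45 mm from the stop's face; standing against the stop it is 25 mm from the face, on the worktop
- bench_stop: fixed aluminium angle: an upright plate 240 mm wide, 65 mm high, 8 mm thick, that the cylinders' feet are turned to. Origin at the bottom of the plate's face, half-way along its width, on the worktop; x axis level, square to the face, pointing out of it to the cylinders; y along the face; z up. Plate and flange are at negative x
- short_cylinder_ball (a point): centre of the 36 mm steel ball at the head of the shorter gas cylinder, of the same make, ball centre 106 mm from its foot's face; it lies beside the longer one, on either side of it, axes about 130 mm apart. A 26 mm rubber stopper stands between the two. x axis from foot to head
Not all that is in view belongs to the job. What is shaped like the part that bears long_cylinder_ball but green is not meant.

How it is judged:
By the outcome, as a careful person would: the job done as asked, in the order asked, and still so for the second after the job is handed in, with the robot touching nothing.
It also fails if it takes over 40 s, if anything falls off the work surface, if the arm or the gripper's body presses on something with over 40 N, if the wrist force passes 120 N, or if a joint passes its speed limit or range.

## Working session

There is one attempt and no reset: what is moved stays moved. The work goes in short steps, Python scripts to look and compute and a tool call to move; the robot and the scene stay as the last step left them, time stands still between calls to the robot, and variables do not carry over. Pictures are saved under pics/ and viewed, and the job is handed in when it is done.

Besides the shell and the picture viewer there is one more tool, called after "Emit:" as name([rows], argument=value, ...), one row to a line, values as JSON. step_arm: Moves the arm, as the interface text tells. Its arguments: {"type":"object","properties":{"commands":{"type":"array","items":{"type":"array"}},"gripper":{"type":"number"},"force":{"type":"number"}},"required":["commands"]}

```bash
mkdir -p pics; ls
python3 - <<'E'
from rig import ctrl,capture
import cv2
for n in ("side","top"):
    c=capture(n); cv2.imwrite(f"pics/{n}0.png",c["image"])
    print({k:v for k,v in c.items() if k!="image"})
print(ctrl.sense(), ctrl.nose_length)
E
```

```text
pics
{'fov_y': 51.206100114925476, 'cx': 314.76959676324947, 'cy': 203.2036870333503, 'k1': -0.04257640828109864, 'origin': array([  -1.12743686, -467.63685427,  492.75870989]), 'orientation': array([-0.43863481,  0.78438205, -0.38149533,  0.21634606])}
{'fov_y': 55.57544720517693, 'cx': 325.58663725301454, 'cy': 206.0903106046273, 'k1': -0.022158424134874823, 'origin': array([380.05460765, -20.11778835, 874.35750268]), 'orientation': array([-0.07540117,  0.70967972, -0.69785784,  0.06052935])}
{'time_s': 0.1, 'joints': array([ 9.88617429e-01,  3.13414029e-01,  1.49832214e+00,  8.18564265e-08,
        1.33098237e+00, -2.23423367e-01]), 'dq': array([-6.33006566e-05, -1.01473611e-03, -8.10789299e-04,  5.36616185e-04,
        2.93128785e-04, -1.48917211e-04]), 'tau': array([ 3.30143630e-03, -4.12896824e+01, -2.60138172e+01, -9.15128862e-05,
        3.05253001e-03,  6.67198819e-06]), 'eef_pos': array([184.22430162, 491.36815836, 210.6967544 ]), 'ee_rot': array([ 0.69560501,  0.12579392,  0.69591714, -0.1265263 ]), 'force': array([ 1.34992489, -0.28539046,  0.05202977]), 'wrist_torque': array([0.01142575, 0.02561797, 0.02119273]), 'grip_width': 1.0045170079242374} 11.0
```

View pics/side0.png

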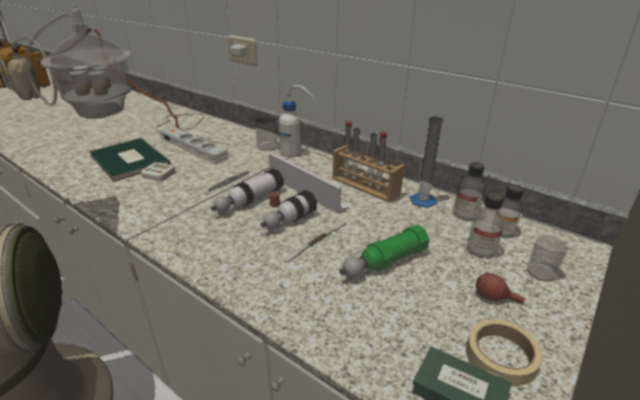

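View pics/top0.png

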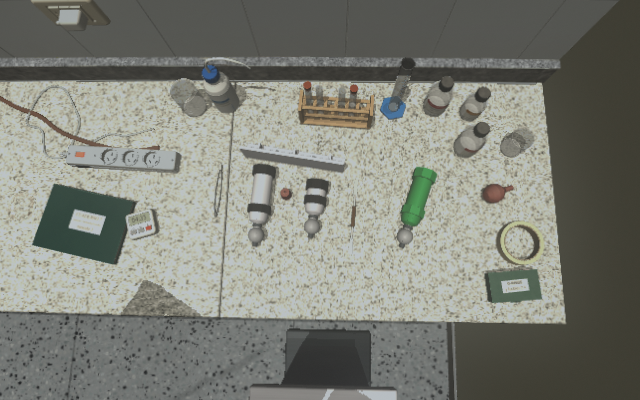

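Run:
```python
import cv2
t=cv2.imread("pics/top0.png"); s=cv2.imread("pics/side0.png")
cv2.imwrite("pics/t0c.png",cv2.resize(t[135:255,225:360],None,fx=5,fy=5,interpolation=cv2.INTER_CUBIC)[:600])
cv2.imwrite("pics/s0c.png",cv2.resize(s[145:245,200:350],None,fx=5,fy=5,interpolation=cv2.INTER_CUBIC))
```

```text
(no output)
```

View pics/t0c.png

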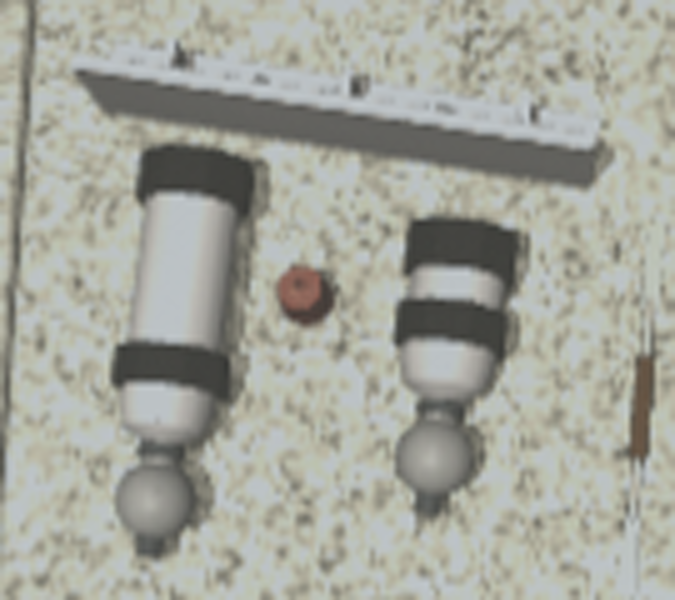

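View pics/s0c.png

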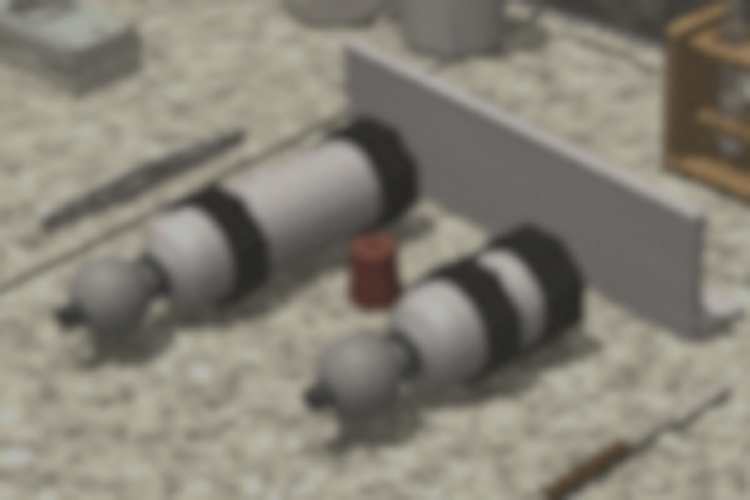

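```bash
cat > h.py <<'E'
import numpy as np, cv2
from scipy.spatial.transform import Rotation as R
from scipy.optimize import least_squares
C={'side':dict(f=51.206100114925476,c=(314.76959676324947,203.2036870333503),k=-0.04257640828109864,o=[-1.12743686,-467.63685427,492.75870989],q=[-0.43863481,0.78438205,-0.38149533,0.21634606]),
'top':dict(f=55.57544720517693,c=(325.58663725301454,206.0903106046273),k=-0.022158424134874823,o=[380.05460765,-20.11778835,874.35750268],q=[-0.07540117,0.70967972,-0.69785784,0.06052935])}
def rot(n): q=C[n]['q']; return R.from_quat(q[1:]+q[:1]).as_matrix()
def proj(n,P):
    c=C[n]; p=rot(n).T@(np.asarray(P,float)-c['o']); s=p[:2]/p[2]; s=s*(1+c['k']*(s@s))
    return s*200/np.tan(np.radians(c['f']/2))+c['c']
def tri(a,b):
    r=least_squares(lambda P:np.r_[proj('top',P)-a,proj('side',P)-b],[400,0,20]); return r.x,np.abs(r.fun).max()
def onz(n,px,z):
    r=least_squares(lambda P:proj(n,[P[0],P[1],z])-px,[400,0]); return np.r_[r.x,z]
def cr(p,off,s=5): return (np.array(p)+.5)/s-.5+np.array(off)
E
python3 - <<'E'
from h import *
T=(225,135);S=(200,145)
np.set_printoptions(precision=1,suppress=True)
L=tri(cr((155,499),T),cr((108,296),S));print('long',L)
print('short',tri(cr((436,456),T),cr((362,375),S)))
print('topL',tri(cr((78,72),T),cr((347,45),S)))
print('topR',tri(cr((588,150),T),cr((700,215),S)))
print('botR',tri(cr((590,188),T),cr((695,335),S)), onz('top',cr((590,188),T),0), onz('side',cr((695,335),S),0))
print('botL',onz('top',cr((112,110),T),0))
for p in [(145,175),(253,190)]: print('foot ring edge',onz('top',cr(p,T),25))
for p in [(117,358),(229,382)]: print('shoulder ring',onz('top',cr(p,T),25))
print('foot front top edge', onz('top',cr((198,150),T),50), onz('top',cr((198,150),T),40))
print('nipple',onz('top',cr((149,550),T),25))
E
```

```text
long (array([477.4, 156.7,  24.9]), np.float64(0.34215303331490077))
short (array([499.6,  29.8,  25.2]), np.float64(0.03910108674983803))
topL (array([666.5, 193.4,  64. ]), np.float64(0.15250368730232822))
topR (array([634.1, -38.2,  63.3]), np.float64(0.8763555697523202))
botR (array([632.9, -39.9,   5. ]), np.float64(0.4802871157483537)) [633.4 -39.1   0. ] [640.3 -36.2   0. ]
botL [669.7 192.6   0. ]
foot ring edge [629.8 169.1  25. ]
foot ring edge [623.2 118.2  25. ]
shoulder ring [542.6 177.2  25. ]
shoulder ring [532.2 125.1  25. ]
foot front top edge [634.5 140.   50. ] [637.6 142.   40. ]
nipple [455.  157.7  25. ]
```

Run:
```python
from h import *
q=[0.69560501,0.12579392,0.69591714,-0.1265263]
m=R.from_quat(q[1:]+q[:1]).as_matrix();print(m.round(3)); y=m[:,1]
print('jaw yaw',np.degrees(np.arctan2(y[1],y[0])))
```

```text
[[-0.001  0.351  0.936]
 [-0.001  0.936 -0.351]
 [-1.    -0.001 -0.   ]]
jaw yaw 69.44482904377286
```

Emit:
step_arm([
  [[0.73,-0.84,0],0.017],
  [[0.73,-0.84,0],0.017],
  [[0.73,-0.84,0],0.017],
  [[0.73,-0.84,0],0.017],
  [[0.73,-0.84,0],0.017],
], gripper=-1, force=40)

```text
time_s: 0.6
eef_pos: [331.1, 322.0, 211.0]
ee_rot: [0.706, 0.032, 0.707, -0.032]
force: [0.7, 0.7, 0.1]
grip_width: 1.003
```

Emit:
step_arm([
  [[0.73,-0.84,0],0],
  [[0.73,-0.84,0],0],
  [[0.73,-0.84,0],0],
  [[0.73,-0.84,0],0],
  [[0.73,-0.84,0],0],
])

```text
time_s: 1.1
eef_pos: [477.2, 153.9, 211.0]
ee_rot: [0.706, 0.033, 0.706, -0.032]
force: [1.1, 0.6, -0.0]
grip_width: 1.001
```

Emit:
step_arm([
  [[0,0,-1],0],
  [[0,0,-1],0],
  [[0,0,0],0],
])

```text
time_s: 1.4
eef_pos: [473.6, 155.0, 126.9]
ee_rot: [0.703, 0.032, 0.71, -0.033]
force: [-0.5, 0.4, 0.5]
grip_width: 1.0
```

Emit:
step_arm([
  [[0,0,0],0],
  [[0,0,0],0],
  [[0,0,0],0],
])

```text
time_s: 1.7
eef_pos: [477.2, 155.9, 133.0]
ee_rot: [0.708, 0.032, 0.705, -0.032]
force: [-0.3, 0.6, -0.4]
grip_width: 0.999
```

Run:
```python
from rig import ctrl,capture
import cv2
print(ctrl.sense()['eef_pos'])
for n,(a,b) in (("side",(185,130)),("top",(210,130))):
    c=capture(n)["image"]; cv2.imwrite(f"pics/{n}1.png",cv2.resize(c[b:b+120,a:a+160],None,fx=5,fy=5,interpolation=cv2.INTER_CUBIC))
```

```text
[477.17848355 155.8779208  133.02186154]
```

View pics/side1.png

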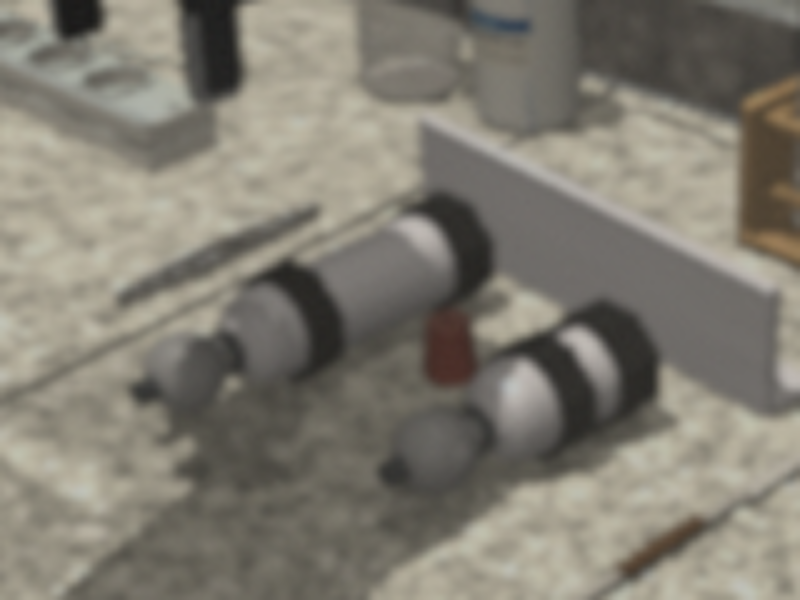

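View pics/top1.png

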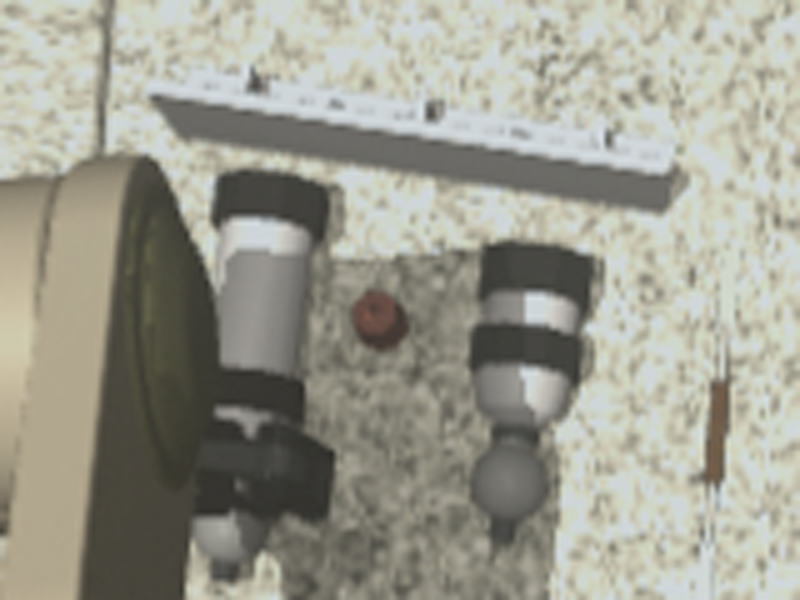

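Emit:
step_arm([
  [[0.03,0.03,-0.6],0],
  [[0,0,-0.6],0],
  [[0,0,-0.5],0],
  [[0,0,-0.5],0],
  [[0,0,-0.3],0],
])

```text
time_s: 2.3
eef_pos: [477.3, 156.8, 30.4]
ee_rot: [0.706, 0.032, 0.707, -0.032]
force: [-0.9, 0.2, 0.4]
grip_width: 0.999
```

Emit:
step_arm([
  [[0,0,-0.2],0],
  [[0,0,-0.1],0],
  [[0,0,0],0],
  [[0,0,0],0],
])

```text
time_s: 2.7
eef_pos: [478.0, 156.8, 19.8]
ee_rot: [0.707, 0.032, 0.706, -0.032]
force: [0.5, 0.2, -0.3]
grip_width: 0.998
```

Run:
```python
from rig import ctrl,capture
import cv2
s=ctrl.sense();print(s['eef_pos'],s['force'])
for n,(a,b) in (("side",(185,130)),("top",(210,130))):
    c=capture(n)["image"]; cv2.imwrite(f"pics/{n}2.png",cv2.resize(c[b:b+120,a:a+160],None,fx=5,fy=5,interpolation=cv2.INTER_CUBIC))
```

```text
[477.98842915 156.82778565  19.82322125] [ 0.48768289  0.21715516 -0.34940795]
```

View pics/side2.png

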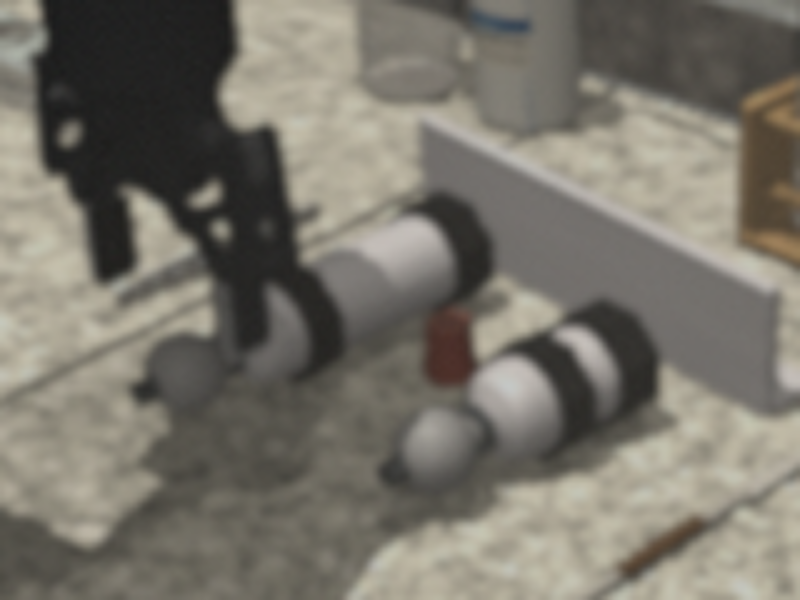

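Emit:
step_arm([
  [[0,0,-0.06],0],
  [[0,0,0],0],
  [[0,0,0],0],
  [[0,0,0],0],
  [[0,0,0],0],
], gripper=1, force=40)

```text
time_s: 3.3
eef_pos: [477.3, 156.8, 17.0]
ee_rot: [0.706, 0.032, 0.707, -0.032]
force: [-0.6, 0.6, 1.8]
grip_width: 0.148
```

Emit:
step_arm([
  [[0,0,0],0],
  [[0,0,0],0],
  [[0,0,0],0],
  [[0,0,0],0],
  [[0,0,0],0],
])

```text
time_s: 3.8
eef_pos: [477.6, 156.8, 16.8]
ee_rot: [0.706, 0.032, 0.706, -0.032]
force: [-0.1, -0.3, 2.4]
grip_width: -0.002
```

Run:
```python
from rig import ctrl,capture
import cv2
s=ctrl.sense();print(s['eef_pos'],s['force'])
for n,(a,b) in (("side",(185,130)),("top",(210,130))):
    c=capture(n)["image"]; cv2.imwrite(f"pics/{n}3.png",cv2.resize(c[b:b+120,a:a+160],None,fx=5,fy=5,interpolation=cv2.INTER_CUBIC))
```

```text
[477.63364106 156.79183888  16.8361653 ] [-0.14401328 -0.33299288  2.39068087]
```

View pics/side3.png

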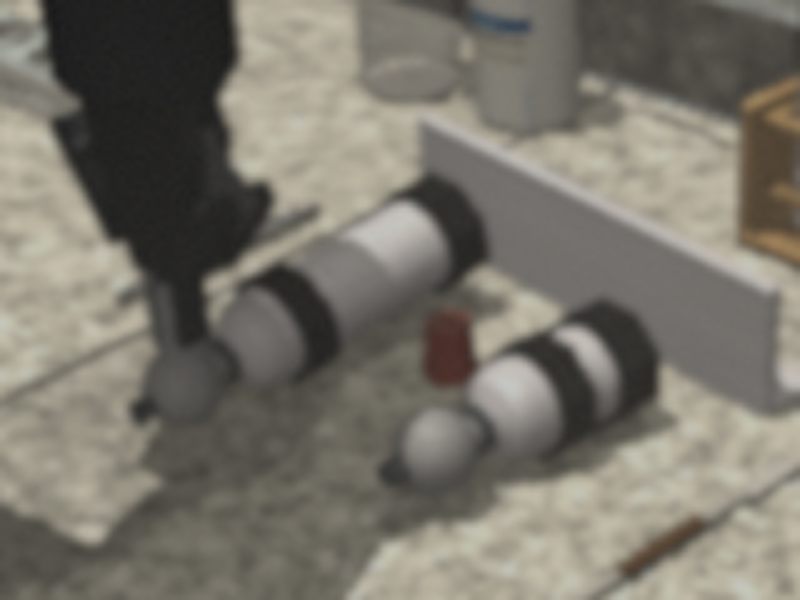

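View pics/top3.png

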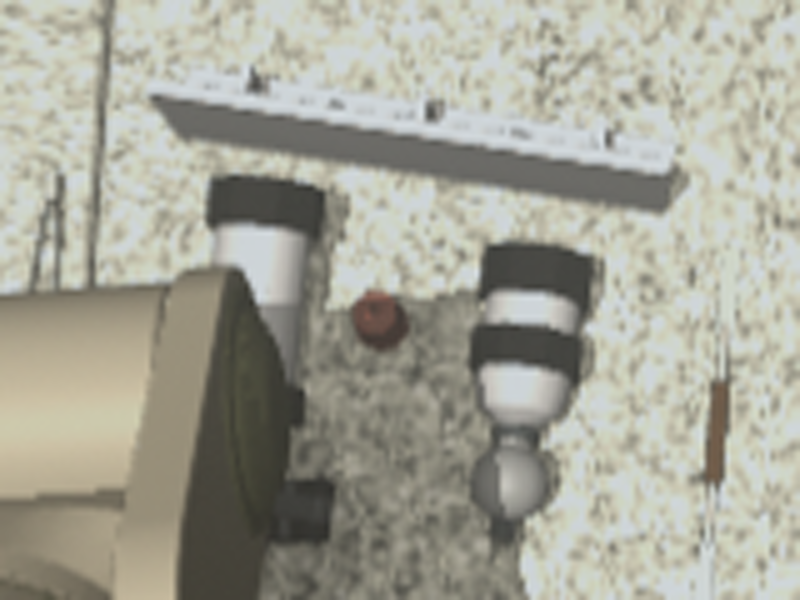

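Run:
```python
from h import *
np.set_printoptions(precision=1,suppress=True)
def c(n,P,off): return (proj(n,P)-off+.5)*5-.5
S=(185,130);T=(210,130)
for nm,P in [('tcp',[477.6,156.8,16.8]),('tip',[477.6,156.8,6]),('nearfinger tip open',[477.6+3.8,156.8-42,19]),('far',[477.6-3.8,156.8+42,19]),('ball',[477.4,156.7,25])]: print(nm,c('side',P,S),c('top',P,T))
```

```text
tcp [187.  386.7] [232.3 527.1]
tip [189.8 407.8] [236.9 529.8]
nearfinger tip open [260.1 411.3] [323.6 519.7]
far [116.1 354.6] [139.1 533.2]
ball [184.7 370.7] [228.8 525.4]
```

Emit:
step_arm([
  [[0,0,0.2],0],
  [[0,0,0.5],0],
  [[0,0,0.8],0],
  [[0,0,0],0],
  [[0,0,0],0],
])

```text
time_s: 4.4
eef_pos: [477.6, 156.8, 77.1]
ee_rot: [0.707, 0.032, 0.706, -0.032]
force: [0.2, 0.0, -0.4]
grip_width: 0.0
```

```bash
cat > snap.py <<'E'
import sys,cv2
from rig import ctrl,capture
k=sys.argv[1]
s=ctrl.sense();print(s['time_s'],s['eef_pos'].round(1),s['force'].round(1),s['grip_width'],s['joints'].round(2))
for n,(a,b) in (("side",(185,130)),("top",(210,130))):
    c=capture(n)["image"]; cv2.imwrite(f"pics/{n}{k}.png",cv2.resize(c[b:b+120,a:a+160],None,fx=5,fy=5,interpolation=cv2.INTER_CUBIC))
E
python3 snap.py 4
```

```text
4.4 [477.6 156.8  77.1] [ 0.2  0.  -0.4] 0.00026719441308669723 [ 0.08  0.42  1.73 -0.    0.99 -1.4 ]
```

View pics/side4.png

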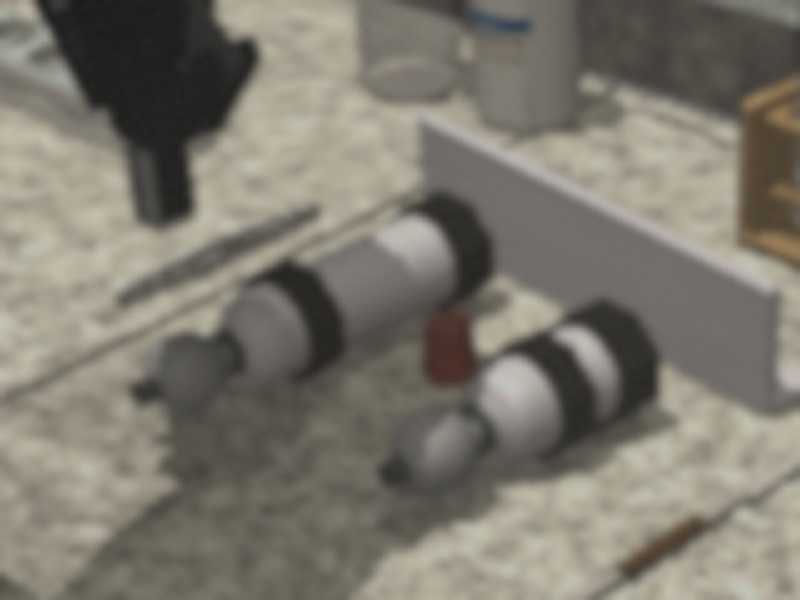

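View pics/top4.png

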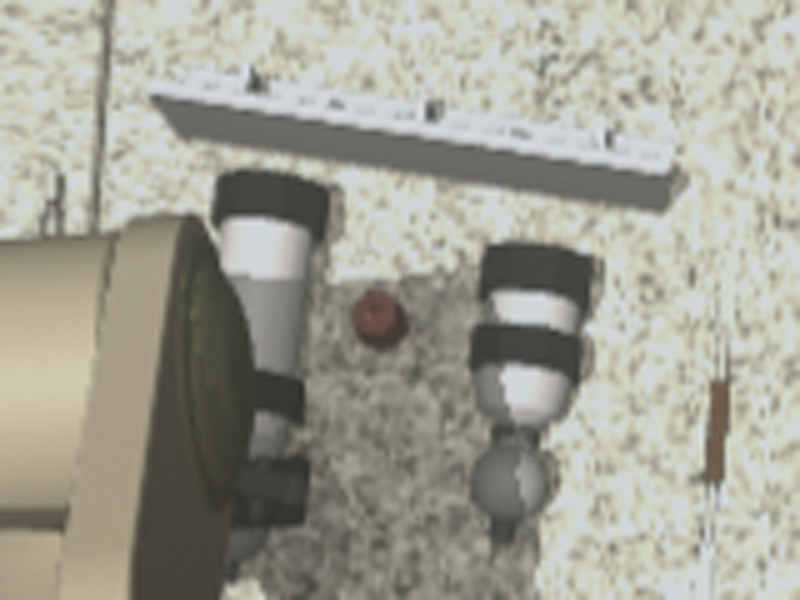

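Run:
```python
from h import *
np.set_printoptions(precision=1,suppress=True)
def c(n,P,off): return (proj(n,P)-off+.5)*5-.5
S=(185,130)
for z in (66,75,85,95,100,105): print(z,c('side',[477.6,156.8,z],S),c('side',[487.6,156.8,z],S),c('side',[477.6,166.8,z],S))
```

```text
66 [174. 287.] [192.2 277.9] [158.2 279.8]
75 [171.6 268.1] [189.9 259.1] [155.7 261. ]
85 [168.8 246.9] [187.2 238. ] [152.9 239.9]
95 [166.  225.4] [184.6 216.7] [150.  218.5]
100 [164.6 214.6] [183.3 205.9] [148.6 207.7]
105 [163.2 203.7] [181.9 195.1] [147.2 196.9]
```

Emit:
step_arm([
  [[0,0,0],0],
  [[0,0,0],0],
  [[0,0,0],0],
  [[0,0,0],0],
  [[0,0,0],0],
], gripper=-0.5)

```text
time_s: 5.0
eef_pos: [477.6, 156.8, 76.7]
ee_rot: [0.706, 0.032, 0.706, -0.032]
force: [-0.1, 0.1, -0.6]
grip_width: 0.749
```

```bash
python3 snap.py 5
```

```text
5.0 [477.6 156.8  76.7] [-0.1  0.1 -0.6] 0.7491549046794298 [ 0.08  0.42  1.73 -0.    0.99 -1.4 ]
```

View pics/side5.png

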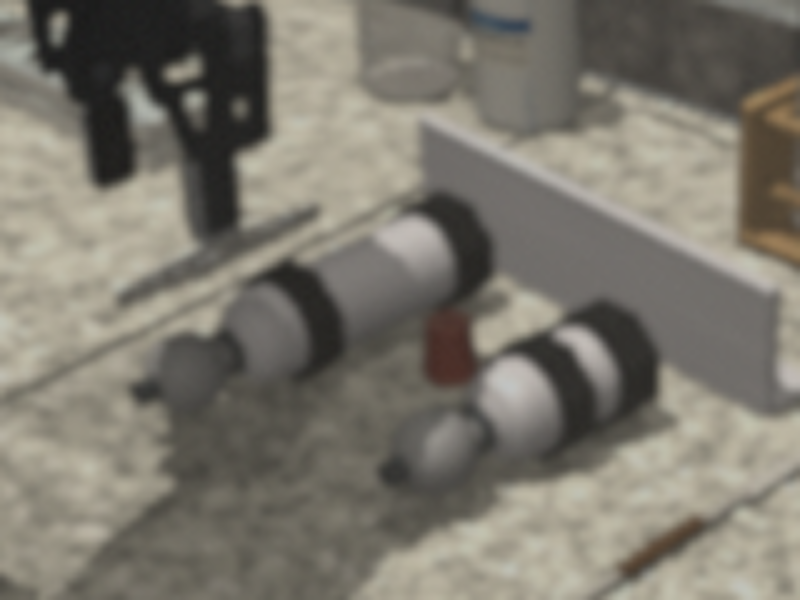

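Emit:
step_arm([
  [[0,0,-0.6],0],
  [[0,0,-0.6],0],
  [[0,0,-0.5],0],
  [[0,0,-0.3],0],
  [[0,0,0],0],
])

```text
time_s: 5.6
eef_pos: [476.8, 156.7, -4.3]
ee_rot: [0.705, 0.032, 0.707, -0.033]
force: [0.0, 0.2, 0.3]
grip_width: 0.748
```

```bash
python3 snap.py 6
```

```text
5.6 [476.8 156.7  -4.3] [0.  0.2 0.3] 0.7477981125553929 [ 0.08  0.55  1.79 -0.    0.81 -1.4 ]
```

View pics/side6.png

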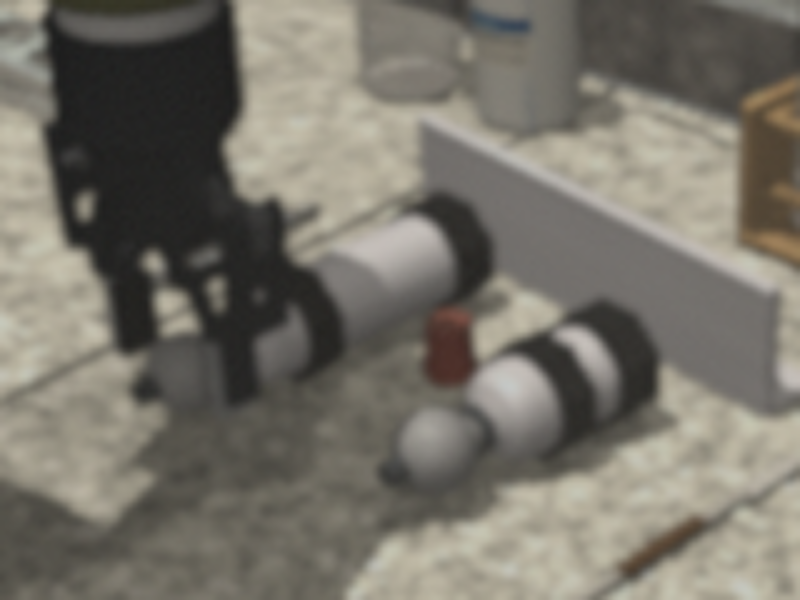

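Emit:
step_arm([
  [[0,0,-0.2],0],
  [[0,0,-0.12],0],
  [[0,0,0],0],
  [[0,0,0],0],
])

```text
time_s: 6.1
eef_pos: [477.6, 156.8, -16.0]
ee_rot: [0.706, 0.032, 0.706, -0.032]
force: [0.2, 0.2, -0.1]
grip_width: 0.754
```

Emit:
step_arm([
  [[0,0,0],0],
  [[0,0,0],0],
  [[0,0,0],0],
  [[0,0,0],0],
  [[0,0,0],0],
], gripper=1, force=40)

```text
time_s: 6.6
eef_pos: [477.6, 156.8, -15.8]
ee_rot: [0.706, 0.032, 0.706, -0.032]
force: [-1.7, -0.2, 4.2]
grip_width: 0.4
```

```bash
python3 snap.py 7
```

```text
6.6 [477.6 156.8 -15.8] [-1.7 -0.2  4.2] 0.39970241987452565 [ 0.08  0.57  1.79  0.    0.78 -1.4 ]
```

View pics/side7.png

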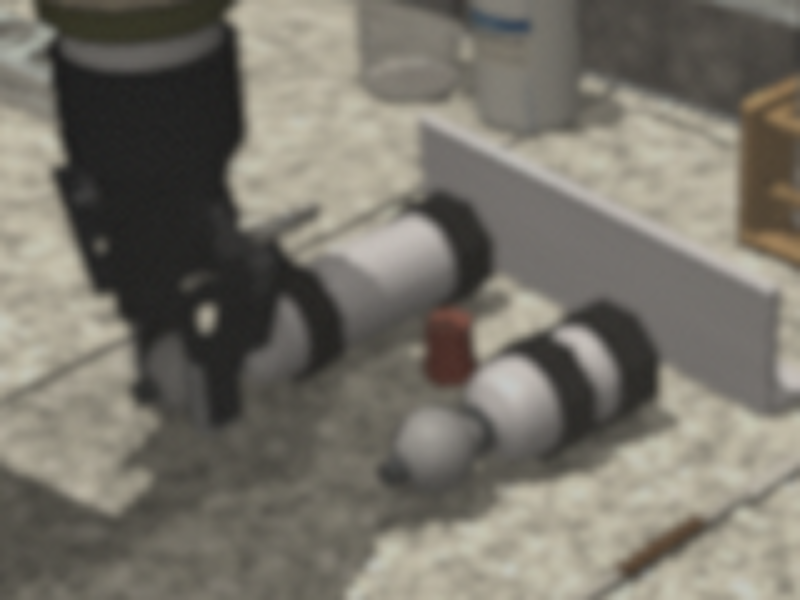

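View pics/top7.png

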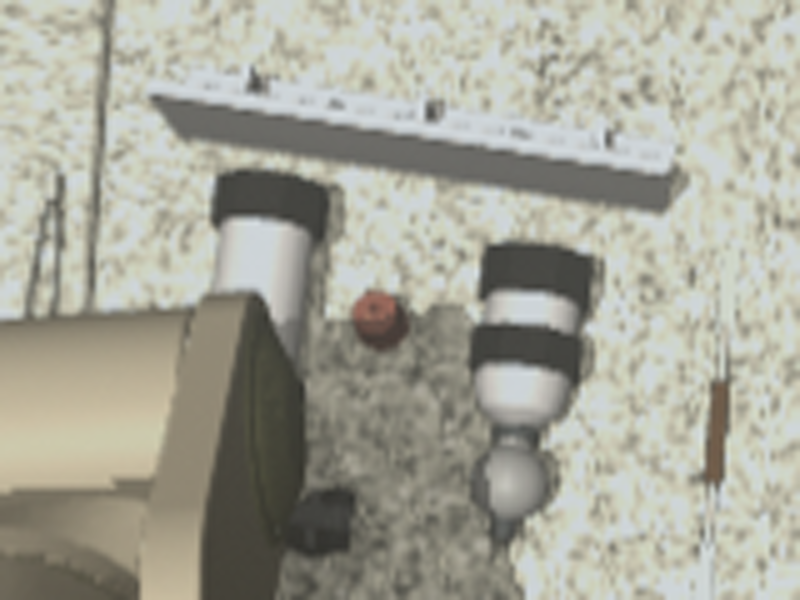

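Emit:
step_arm([
  [[0.1,-0.01,0],-0.004],
  [[0.1,-0.01,0],-0.005],
  [[0.1,-0.015,0],-0.005],
  [[0.1,-0.015,0],-0.004],
  [[0,0,0],0],
])

```text
time_s: 7.2
eef_pos: [493.0, 154.9, -16.1]
ee_rot: [0.704, 0.053, 0.706, -0.053]
force: [-3.9, 0.5, 5.7]
grip_width: 0.398
```

```bash
python3 snap.py 8
```

```text
7.2 [493.  154.9 -16.1] [-3.9  0.5  5.7] 0.39786483325730304 [ 0.08  0.6   1.75  0.    0.8  -1.34]
```

View pics/top8.png

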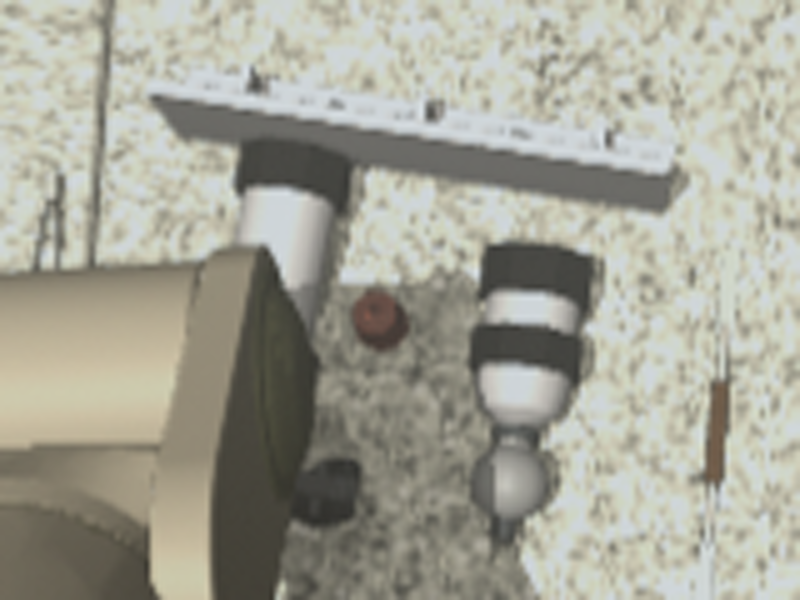

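Emit:
step_arm([
  [[0.05,-0.008,0],0],
  [[0.05,-0.008,0],0],
  [[0.05,-0.008,0],0],
  [[0,0,0],0],
])

```text
time_s: 7.7
eef_pos: [498.6, 154.0, -16.2]
ee_rot: [0.704, 0.052, 0.706, -0.052]
force: [-5.9, 0.8, 6.2]
grip_width: 0.398
```

Emit:
step_arm([
  [[0.05,-0.008,0],0],
  [[0,0,0],0],
])

```text
time_s: 7.9
eef_pos: [499.1, 153.8, -16.3]
ee_rot: [0.703, 0.052, 0.707, -0.053]
force: [-13.0, 1.6, 11.6]
grip_width: 0.391
```

Emit:
step_arm([
  [[0.05,-0.008,0],0],
  [[0,0,0],0],
])

```text
time_s: 8.1
eef_pos: [499.0, 153.8, -16.4]
ee_rot: [0.701, 0.052, 0.709, -0.052]
force: [-20.9, 2.3, 18.4]
grip_width: 0.403
```

```bash
cat > path.py <<'E'
import numpy as np,sys
n=np.array([-.989,.147])
ref=np.array([499.3,153.8,-16.0])
def pose(th,b=1.0):
    c,s=np.cos(np.radians(th)),np.sin(np.radians(th))
    d=160*c+25*s-160+b; z=160*s+25*c-25
    return ref+np.r_[d*n,z]
cur=np.array([503.6,153.2,-16.0])
if __name__=='__main__':
  p=cur
  for th in [0]+list(range(3,91,3)):
    q=pose(th); print(th,q.round(1),((q-p)/40).round(3)); p=q
E
python3 path.py
```

```text
0 [498.3 153.9 -16. ] [-0.132  0.019  0.   ]
3 [497.2 154.1  -7.7] [-0.027  0.004  0.208]
6 [496.6 154.2   0.6] [-0.016  0.002  0.206]
9 [496.4 154.2   8.7] [-0.005  0.001  0.203]
12 [496.6 154.2  16.7] [ 0.006 -0.001  0.2  ]
15 [497.3 154.1  24.6] [ 0.017 -0.003  0.196]
18 [498.4 153.9  32.2] [ 0.028 -0.004  0.191]
21 [500.  153.7  39.7] [ 0.039 -0.006  0.186]
24 [501.9 153.4  46.9] [ 0.049 -0.007  0.181]
27 [504.3 153.1  53.9] [ 0.06  -0.009  0.175]
30 [507.1 152.6  60.7] [ 0.07  -0.01   0.168]
33 [510.4 152.2  67.1] [ 0.081 -0.012  0.161]
36 [514.  151.6  73.3] [ 0.091 -0.013  0.154]
39 [518.  151.   79.1] [ 0.1   -0.015  0.146]
42 [522.4 150.4  84.6] [ 0.11  -0.016  0.138]
45 [527.2 149.7  89.8] [ 0.119 -0.018  0.129]
48 [532.3 148.9  94.6] [ 0.128 -0.019  0.12 ]
51 [537.8 148.1  99.1] [ 0.136 -0.02   0.111]
54 [543.5 147.2 103.1] [ 0.145 -0.021  0.102]
57 [549.6 146.3 106.8] [ 0.152 -0.023  0.092]
60 [556.  145.4 110.1] [ 0.16  -0.024  0.082]
63 [562.7 144.4 112.9] [ 0.167 -0.025  0.071]
66 [569.6 143.4 115.3] [ 0.173 -0.026  0.061]
69 [576.8 142.3 117.3] [ 0.179 -0.027  0.05 ]
72 [584.1 141.2 118.9] [ 0.184 -0.027  0.039]
75 [591.7 140.1 120. ] [ 0.189 -0.028  0.028]
78 [599.5 138.9 120.7] [ 0.194 -0.029  0.017]
81 [607.4 137.7 120.9] [ 0.198 -0.029  0.006]
84 [615.4 136.5 120.7] [ 0.201 -0.03  -0.005]
87 [623.6 135.3 120.1] [ 0.204 -0.03  -0.016]
90 [631.8 134.1 119. ] [ 0.206 -0.031 -0.027]
```

Emit:
step_arm([
  [[-0.12,0.015,0],0],
  [[-0.03,0.004,0.21],0],
  [[-0.016,0.002,0.2],0],
  [[-0.005,0.001,0.2],0],
  [[0,0,0],0],
])

```text
time_s: 8.6
eef_pos: [497.1, 154.1, 9.4]
ee_rot: [0.706, 0.053, 0.705, -0.052]
force: [-0.6, -0.1, -3.4]
grip_width: 0.401
```

```bash
python3 snap.py 9
```

```text
8.6 [497.1 154.1   9.4] [-0.6 -0.1 -3.4] 0.40147767644476695 [ 0.08  0.56  1.73  0.    0.86 -1.35]
```

View pics/side9.png

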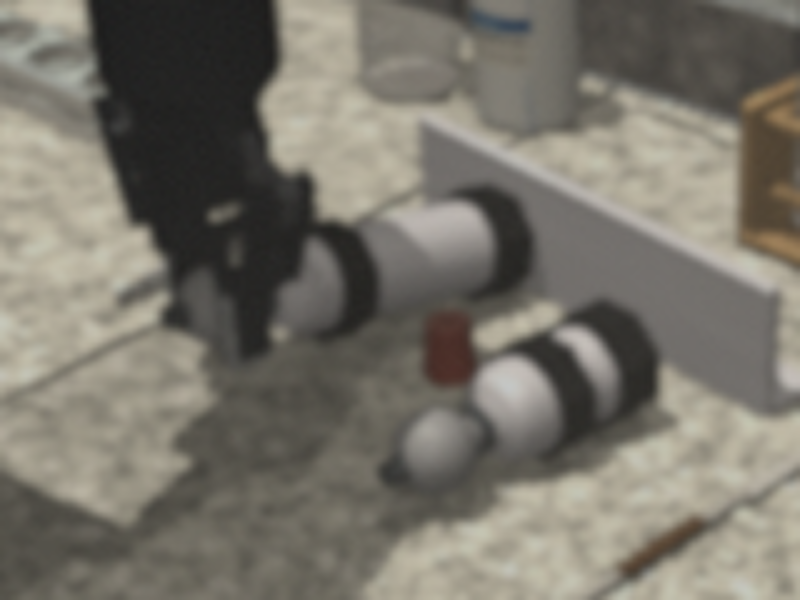

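View pics/top9.png

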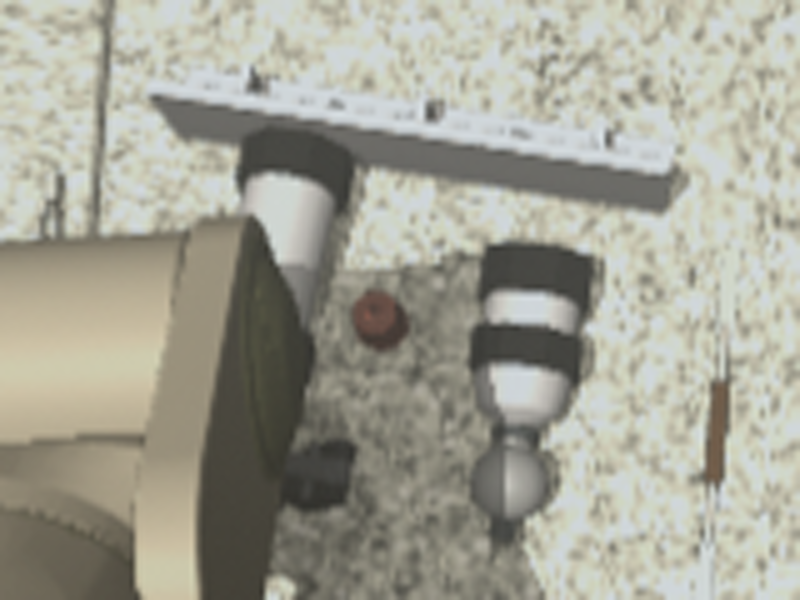

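Emit:
step_arm([
  [[0.01,-0.001,0.2],0],
  [[0.02,-0.003,0.2],0],
  [[0.03,-0.004,0.19],0],
  [[0.04,-0.006,0.19],0],
  [[0.05,-0.007,0.18],0],
])

```text
time_s: 9.2
eef_pos: [503.0, 153.2, 47.6]
ee_rot: [0.705, 0.052, 0.705, -0.052]
force: [0.3, 0.7, -3.2]
grip_width: 0.394
```

Emit:
step_arm([
  [[0.06,-0.009,0.175],0],
  [[0.07,-0.01,0.17],0],
  [[0.08,-0.012,0.16],0],
  [[0,0,0],0],
])

```text
time_s: 9.6
eef_pos: [511.8, 151.9, 67.9]
ee_rot: [0.706, 0.053, 0.705, -0.052]
force: [-1.4, 0.9, -1.9]
grip_width: 0.4
```

```bash
python3 snap.py 10
```

```text
9.6 [511.8 151.9  67.9] [-1.4  0.9 -1.9] 0.3998539056845955 [ 0.07  0.49  1.65 -0.    1.   -1.35]
```

View pics/side10.png

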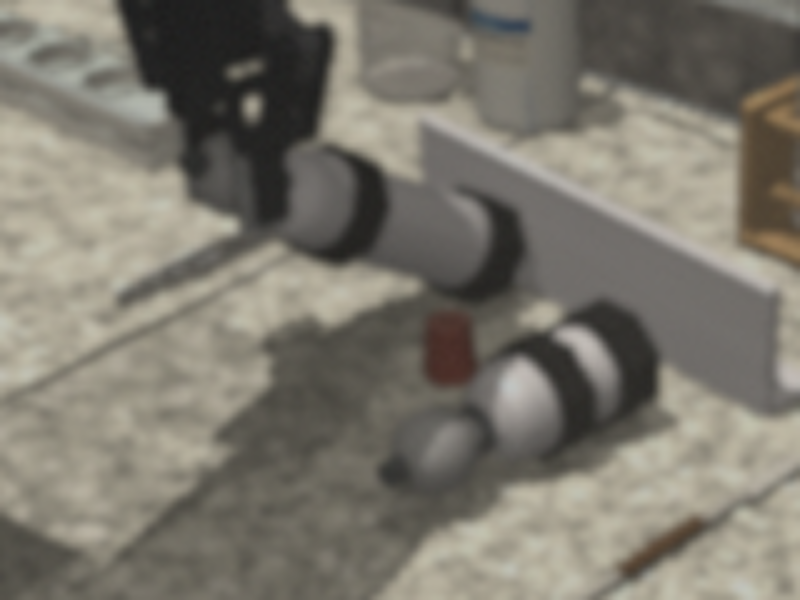

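Run:
```python
from h import *
np.set_printoptions(precision=0,suppress=True)
def c(n,P,off): return (proj(n,P)-off+.5)*5-.5
S=(185,130)
for y in (-10,10):
  P=np.array([658-.989*27-.147*y*-0,134+y,0.]); P[0]+=.147*y
  print(c('side',P,S))
```

```text
[482. 307.]
[455. 291.]
```

Emit:
step_arm([
  [[0.09,-0.013,0.155],0],
  [[0.1,-0.015,0.145],0],
  [[0.11,-0.016,0.14],0],
  [[0.12,-0.018,0.13],0],
  [[0.125,-0.019,0.12],0],
])

```text
time_s: 10.2
eef_pos: [533.3, 148.7, 95.1]
ee_rot: [0.705, 0.052, 0.705, -0.052]
force: [-1.3, 0.0, -3.5]
grip_width: 0.396
```

Emit:
step_arm([
  [[0.135,-0.02,0.11],0],
  [[0.145,-0.021,0.1],0],
  [[0.15,-0.023,0.09],0],
  [[0.16,-0.024,0.08],0],
  [[0,0,0],0],
])

```text
time_s: 10.7
eef_pos: [557.6, 145.1, 110.4]
ee_rot: [0.706, 0.053, 0.705, -0.052]
force: [-2.2, 0.6, 1.0]
grip_width: 0.395
```

```bash
python3 snap.py 11
```

```text
10.7 [557.6 145.1 110.4] [-2.2  0.6  1. ] 0.3950445572009549 [ 0.05  0.52  1.47  0.    1.15 -1.37]
```

View pics/side11.png

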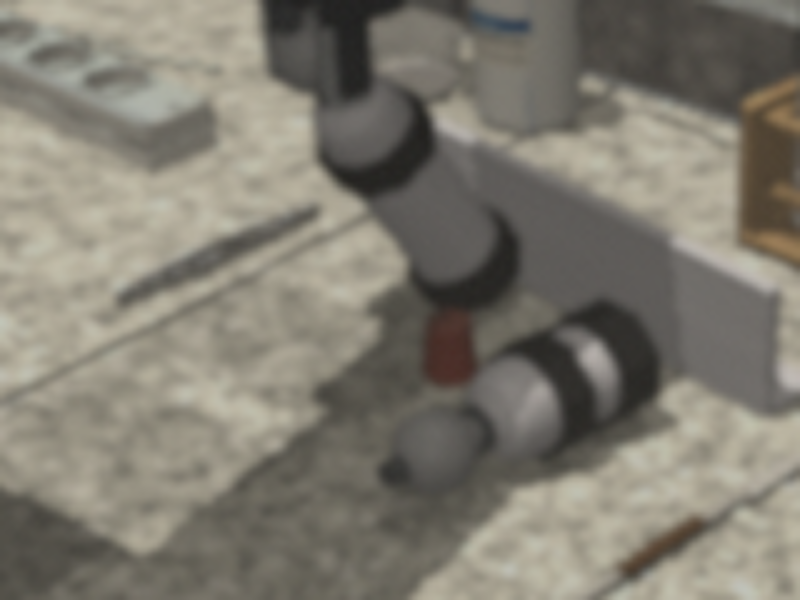

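Emit:
step_arm([
  [[0.165,-0.025,0.09],0],
  [[0.17,-0.026,0.07],0],
  [[0.18,-0.027,0.05],0],
  [[0.18,-0.027,0.04],0],
  [[0,0,0],0],
])

```text
time_s: 11.3
eef_pos: [585.4, 140.8, 119.9]
ee_rot: [0.705, 0.053, 0.705, -0.052]
force: [0.1, -0.1, 0.1]
grip_width: 0.396
```

Emit:
step_arm([
  [[0.19,-0.028,0.03],0],
  [[0.19,-0.029,0.02],0],
  [[0.19,-0.029,0.006],0],
  [[0,0,0],0],
])

```text
time_s: 11.7
eef_pos: [608.3, 137.4, 122.2]
ee_rot: [0.706, 0.053, 0.705, -0.052]
force: [-0.7, 1.1, 1.8]
grip_width: 0.394
```

```bash
python3 snap.py 12
```

```text
11.7 [608.3 137.4 122.2] [-0.7  1.1  1.8] 0.3943613078194581 [ 0.03  0.6   1.3   0.    1.24 -1.39]
```

View pics/side12.png

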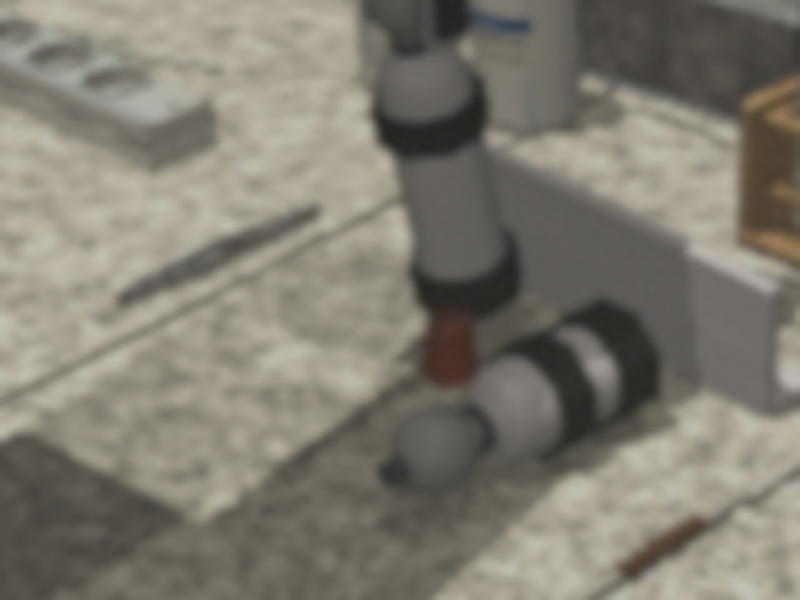

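View pics/top12.png

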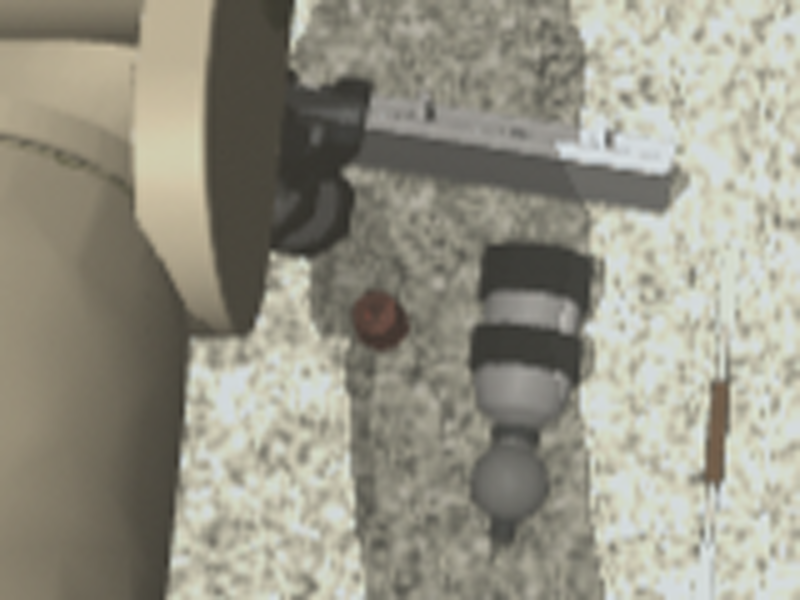

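Emit:
step_arm([
  [[0.2,-0.03,0],0],
  [[0.2,-0.03,-0.02],0],
  [[0,0,0],0],
  [[0,0,0],0],
])

```text
time_s: 12.2
eef_pos: [623.7, 135.1, 121.6]
ee_rot: [0.706, 0.053, 0.705, -0.052]
force: [0.1, 0.5, 5.3]
grip_width: 0.397
```

Emit:
step_arm([
  [[0.1,-0.015,-0.015],0],
  [[0.1,-0.015,-0.015],0],
  [[0,0,0],0],
  [[0,0,0],0],
])

```text
time_s: 12.6
eef_pos: [631.5, 134.0, 120.6]
ee_rot: [0.706, 0.052, 0.705, -0.052]
force: [0.2, 1.2, 5.1]
grip_width: 0.404
```

```bash
python3 snap.py 13
```

```text
12.6 [631.5 134.  120.6] [0.2 1.2 5.1] 0.4036712019664635 [ 0.03  0.65  1.22  0.    1.27 -1.39]
```

View pics/side13.png

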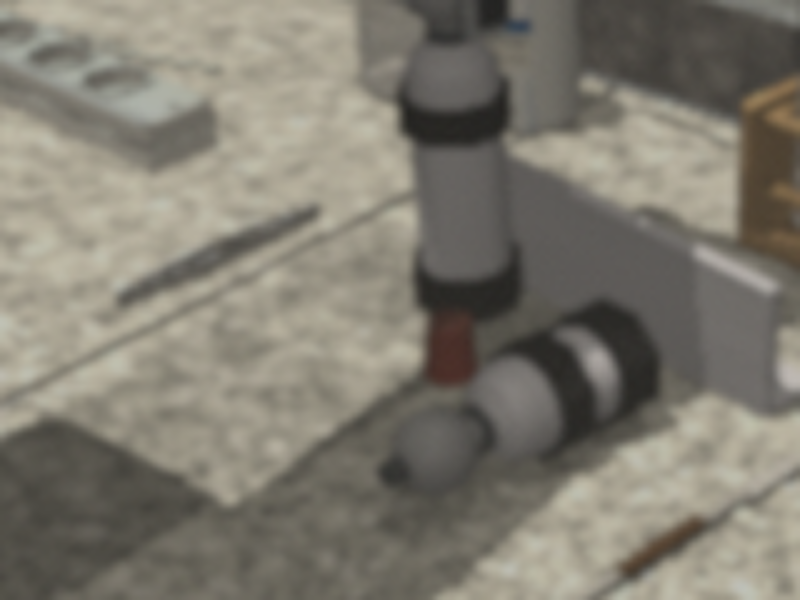

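```bash
python3 - <<'E'
from h import *
np.set_printoptions(precision=0,suppress=True)
def c(n,P,off): return (proj(n,P)-off+.5)*5-.5
S=(185,130)
for x,y in ((632.5,134),(628,134)):
  for z in (0,10,100,130): print(x,z,c('side',[x,y,z],S))
E
python3 - <<'E'
from rig import capture
import cv2
im=capture('side')['image']; cv2.imwrite('pics/side14.png',cv2.resize(im[60:210,220:340],None,fx=4,fy=4,interpolation=cv2.INTER_CUBIC))
E
```

```text
632.5 0 [470. 298.]
632.5 10 [469. 280.]
632.5 100 [461. 106.]
632.5 130 [458.  45.]
628 0 [463. 302.]
628 10 [463. 283.]
628 100 [454. 109.]
628 130 [451.  48.]
```

View pics/side14.png

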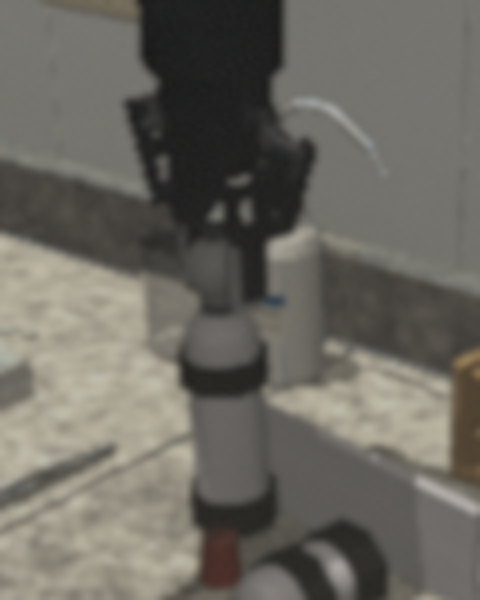

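Emit:
step_arm([
  [[0.05,-0.008,0],0],
  [[0.03,-0.004,0],0],
  [[0,0,0],0],
  [[0,0,0],0],
])

```text
time_s: 13.15
eef_pos: [634.4, 133.6, 120.3]
ee_rot: [0.705, 0.052, 0.705, -0.052]
force: [-1.3, 0.9, 5.3]
grip_width: 0.396
```

```bash
python3 snap.py 15
```

```text
13.15 [634.4 133.6 120.3] [-1.3  0.9  5.3] 0.39554513176017836 [ 0.03  0.66  1.21  0.    1.28 -1.4 ]
```

View pics/side15.png

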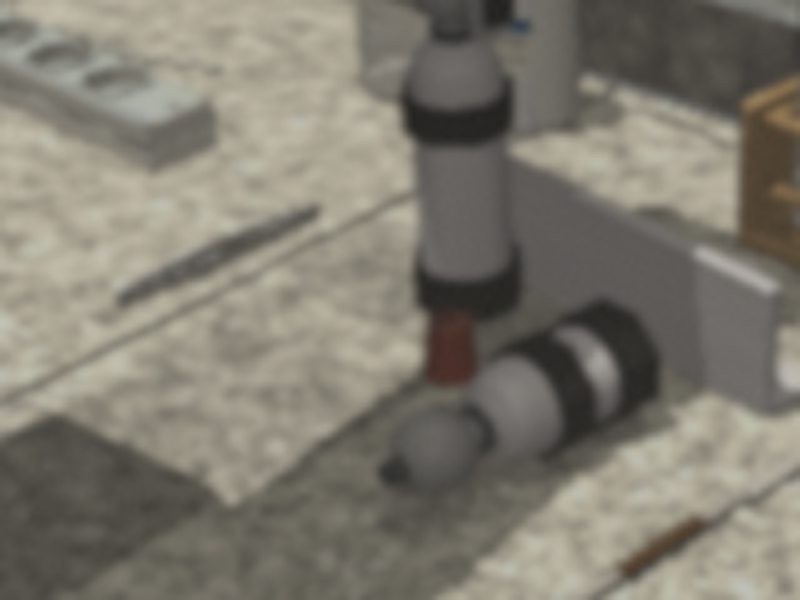

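Emit:
step_arm([
  [[0,0,0],0],
  [[0,0,0],0],
  [[0,0,0],0],
  [[0,0,0],0],
  [[0,0,0],0],
], gripper=-0.7)

```text
time_s: 13.75
eef_pos: [634.3, 133.5, 119.9]
ee_rot: [0.705, 0.052, 0.705, -0.052]
force: [-0.2, -0.2, 0.1]
grip_width: 0.848
```

```bash
python3 snap.py 16
```

```text
13.75 [634.3 133.5 119.9] [-0.2 -0.2  0.1] 0.848356271271629 [ 0.03  0.66  1.21 -0.    1.28 -1.4 ]
```

View pics/side16.png

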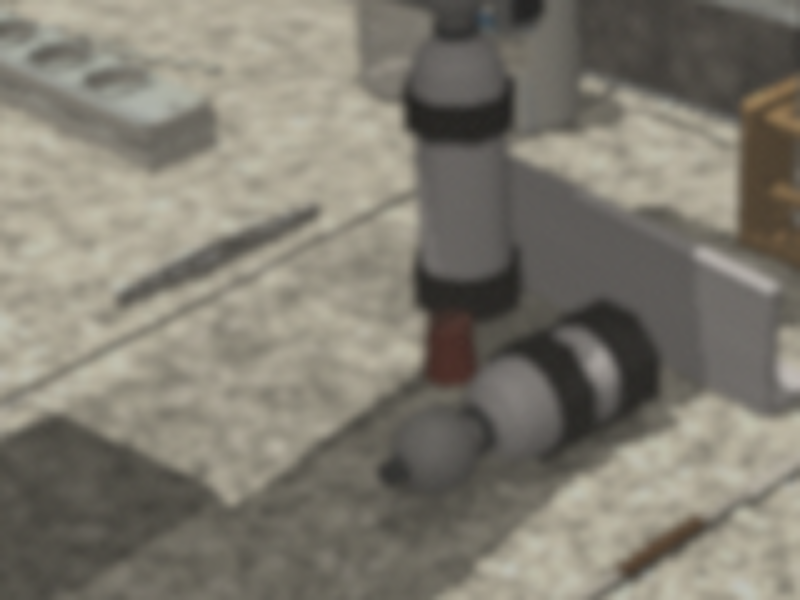

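Released and standing. Retreat straight up.

Emit:
step_arm([
  [[0,0,0.2],0],
  [[0,0,0.4],0],
  [[0,0,0.5],0],
  [[0,0,0.5],0],
  [[0,0,0.5],0],
])

```text
time_s: 14.35
eef_pos: [634.3, 133.5, 205.6]
ee_rot: [0.705, 0.052, 0.705, -0.052]
force: [-0.1, 0.2, -0.7]
grip_width: 0.85
```

Emit:
step_arm([
  [[-0.5,0,0.3],0],
  [[-0.8,0,0.1],0],
  [[-0.8,0,0],0],
  [[-0.8,0,0],0],
  [[-0.8,0,0],0],
])

```text
time_s: 14.85
eef_pos: [485.1, 133.5, 220.7]
ee_rot: [0.706, 0.052, 0.705, -0.052]
force: [0.3, 0.1, 0.1]
grip_width: 0.851
```

Emit:
step_arm([
  [[-0.5,0.5,0],0],
  [[-0.5,0.8,0],0],
  [[0,0.8,0],0],
  [[0,0.5,0],0],
  [[0,0,0],0],
])

```text
time_s: 15.35
eef_pos: [446.0, 239.3, 220.7]
ee_rot: [0.706, 0.052, 0.705, -0.051]
force: [0.3, -0.8, -0.4]
grip_width: 0.855
```

Run:
```python
from rig import ctrl,capture
import cv2
s=ctrl.sense();print(s['time_s'],s['eef_pos'],s['force'])
for n in ("side","top"): cv2.imwrite(f"pics/{n}17.png",capture(n)["image"])
t=cv2.imread("pics/top17.png")
cv2.imwrite("pics/top17c.png",cv2.resize(t[130:250,210:370],None,fx=5,fy=5,interpolation=cv2.INTER_CUBIC))
t=cv2.imread("pics/side17.png")
cv2.imwrite("pics/side17c.png",cv2.resize(t[90:210,210:370],None,fx=5,fy=5,interpolation=cv2.INTER_CUBIC))
```

```text
15.35 [446.02136133 239.30943975 220.66492557] [ 0.26710699 -0.81795859 -0.43147783]
```

View pics/side17c.png

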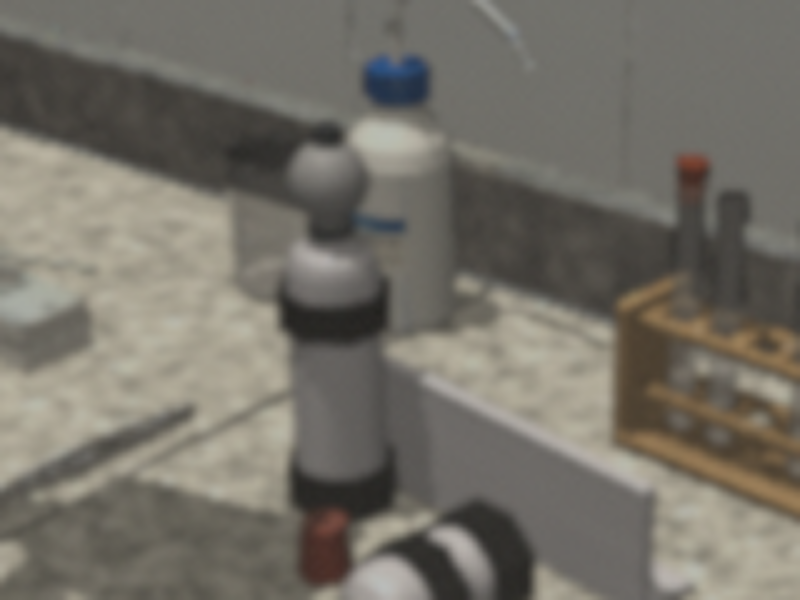

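View pics/top17c.png

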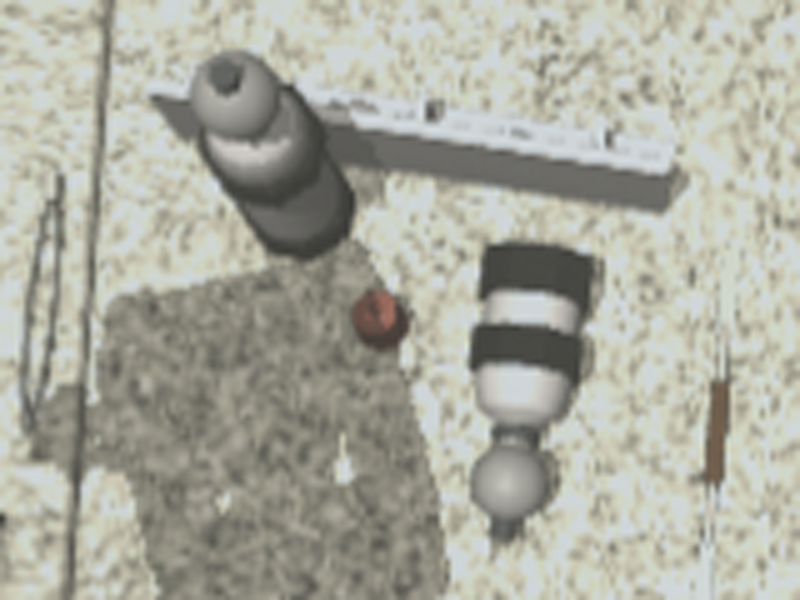

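Run:
```python
from h import *
print(tri(cr((234,95),(210,130)),cr((327,174),(210,90))))
print('short',tri(cr((511,482),(210,130)),cr((362,375),(200,145))))
from rig import ticket
print(ticket.finish_job())
```

```text
(array([632.30556624, 135.34343387, 163.03165004]), np.float64(0.08227659057496339))
short (array([499.21899508,  29.60540781,  25.43003844]), np.float64(0.032012570524557304))
the job is handed in; nothing more can be done
None
```

The longer cylinder is standing upright on its foot against the bench stop, and the robot is clear of it. I handed the job in at about 15.4 s.

**What I did:** I gripped the ball, turned the cylinder about 3° square to the stop, and pushed until its foot butted, where the force along the push rose from about 6 to 21 N. I then raised the ball along an arc that kept the foot on the worktop and at the stop, let go, and drew back.

**Last checks:**
- **Long cylinder:** its ball measured (632, 135, 163) mm from two views. That is about 25 mm from the stop's face. The height is 3 mm above the nominal 160 mm, roughly the measuring error.
- **Short cylinder:** its ball is where it was, to within 1 mm in the top view (the side pixel was reused from the first picture), and the red stopper looks unmoved in the top view.

**What went wrong or disagreed:**
- **First grasp missed:** the fingers shut on top of the ball and pressed it down a few mm with 2.4 N. When I lifted off, the cylinder went back to where it was.
- **Fingertip height:** the pictures put the shut fingertips about 19 mm behind the reported TCP, not 11 mm ahead as stated. I went down about 33 mm further than the stated values required, and the second grasp held.
- **Standing force:** just before I let go, the gripper was pressing the cylinder down with about 5 N.

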